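# Index a parts carousel to its empty compartment and seat it on the pawl

### The arm

A 7-joint arm with a two-finger parallel gripper is mounted at the origin on the work surface. World frame = base frame: x ahead of the robot, y to its left, z up, the work surface at z = 0. Lengths are in mm, angles in degrees, forces in N, time in s.
With the tool pointing down it reaches from about 350 to 900 mm from the base axis. Payload 8.1 kg.
Tool frame: the origin (TCP) lies midway between the tips of the shut fingers; the grasp point (between the pads) lies 19 mm behind it; y points along the fingers, z is the direction in which the jaws open and shut, and the axes are right-handed (so a half turn about y gives the same grasp; the last joint's range is limited). The gripper opens to 92 mm and grips with 3 to 60 N. Pads are 19 mm wide; open, the fingers measure 130 mm over their backs; the gripper's body (75 mm by 190 mm) begins 47 mm behind the grasp point.
Start: joints at [67.918, 24.895, 1.432, 90.138, -0.665, 64.973, -4.303], TCP at [174.379, -600.194, 226.742] pointing down, gripper open.
Joint ranges: [-149.89, 149.89], [-25.12, 119.58], [-72.63, 75.52], [4.76, 147.25], [-75.54, 255.54], [6.69, 114.76], [-157.13, 157.13]. Speed limits (degrees/s): [127.2, 127.2, 172.46, 172.46, 180, 180, 180].

### API

Orientations are given as [roll, pitch, yaw] about the fixed x, y, z axes, in that order (R = Rz(yaw) Ry(pitch) Rx(roll)).
In Python, from plant import arm gives the robot as it stands.
- The arm moves only by the tool drive_tool, never from a script. Its argument "series" is text: rows parted by semicolons, each of 5 numbers parted by spaces: the opening in per cent of the stroke, from 0 (shut) to 100 (fully open), then the shift along the world's x, y, z scaled (see below), then the turn about the world's z scaled (see below). A call has exactly 8 rows; each row shifts and turns the commanded pose from where the row before left it; what a row does not reach is not made up. The controller multiplies each number of a shift by 0.025 m and each number of a turn by 0.08 rad. A row lasts 1/8 s, in which the tool goes at most 62.5 mm and 10.7 degrees, less where a joint would pass 70% of its speed; a pose out of reach is approached as far as the arm can. A call with a number of a shift or a turn outside -1 to 1 is refused whole. A call with a gripper value outside its range is refused whole. The fingers move at their own pace and stop on an object; the grip force is fixed at half the most. Time passes only in rows, so rows that do not move let the fingers close, or fill a call up. It gives the time, the measured TCP pose, the force and the opening at its end, in the units of the state.
- arm.observe(): the state, without advancing time (a new reading comes with each control period).
- arm.camera(name): name is "side" or "top" or "wrist"; returns (picture, depth): 400x640x3 uint8, red, green, blue; 400x640 float32, mm along the optical axis (not along the pixel's ray), 0 where there is no reading.
- arm.get_calibration(name): a dict with "fx", "fy", "cx", "cy" (pixels), "R" (3x3) and "t" (3): a world point X has camera coordinates R X + t; the wrist camera has in their place "hand_eye" (4x4, takes a point from camera to tool coordinates, whose origin is the TCP and whose axes are the tool frame's). Camera axes: x right, y down, z forward; pixel columns grow to the right and rows downward; lengths in mm; the calibration is good to about 2 mm. A picture is of the moment at which its call begins: read the wrist's pose just before it. get_calibration takes no time and is no camera call.
- arm.sign_off(): hands the job in, once; it reports no verdict.
The state is a dict: "clock": time; "joint_positions": joint angles; "dq": joint speeds; "tau": joint torques, N m; "tool_pos": TCP position; "tool_rot": TCP orientation; "ft_force": force on the tool from outside, world axes, zero at the start; "moment": the same for the moment, N m; "finger_gap": opening from 0.0 (shut) to 1.0 (fully open).
Only numpy, scipy, OpenCV 4.12 (cv2) and the standard library are available. Lean on these libraries where they do the work, as an engineer would, in place of code of your own. Each camera call takes 0.05 s, during which the arm holds its last target. There are 200 camera calls.

### The job

Turn the parts carousel clockwise by its hand pegs until the marked, empty compartment stands in the window of the fixed hood and the spring pawl has clicked in behind its tooth, then draw the wheel back until that tooth bears firmly, but without being forced, on the pawl, and let go. Leave the pawl itself and the things lying around alone.

Things in the scene. Friction and masses are not known exactly. Their poses are not given: they have to be found in the camera images.
- carousel: Bench parts carousel: white base plate 280 x 360 x 12 mm, fixed to the bench, with a wheel on an upright axis. Origin on the bench under that axis; x points level to the middle of the hood's window, z up. The wheel's tray has eight 45-degree compartments: green outer wall of 87 mm radius, top 84 mm above the bench, floor at 54 mm. Except for the pegs (115 mm) all of it is below 105 mm.
- window (a point): Middle of the window in the fixed white hood, 57 mm from the axis, 94 mm above the bench. The hood is a plate of 86 mm radius on the central spindle, over the tray; it covers 63 degrees either side of the carousel's x, and its one window is as wide as a compartment.
- wheel (a joint): Turn of the wheel, rad: grows clockwise seen from above; 0 with the marked compartment centred in the window, within 0.05 of 0 when seated. Steady drag 0.3 N m (2.5 N at a peg); stays where left. Eight ratchet teeth round the rim, 45 degrees apart, click past the spring pawl clockwise; turned back, the tooth last passed runs onto the pawl and stops the wheel.
- mark (a point): Top of the round-headed steel button, 16 mm across and 7 mm high, on the floor of the marked compartment, 58 mm from the axis, 61 mm above the bench. That compartment is the only empty one: the other seven hold small turned parts.
- peg0 (a point): Top centre of a hand peg: upright black pin 14 mm in diameter on the wheel's rim, 120 mm from the axis, rising from 54 to 115 mm above the bench, in plain view outside the hood, 26 mm clear of the tray wall. Seen from above it stands 22.5 degrees anticlockwise of the marked compartment's middle.
- peg1 (a point): A like hand peg, 112.5 degrees anticlockwise of the marked compartment's middle.
- peg2 (a point): A like hand peg, 202.5 degrees anticlockwise of the marked compartment's middle.
- peg3 (a point): A like hand peg, 292.5 degrees anticlockwise of the marked compartment's middle.
- catch (a point): Middle of the steep face of the marked compartment's ratchet tooth, at the rim 90 degrees anticlockwise of that compartment's middle, 135.5 mm from the axis, 44 mm above the bench. Teeth are 9 mm deep (rim radius 130 to 139 mm).
- pawl_block: Steel block beside the rim, bolted to the base plate up to 6 mm either way along the rim, as adjusted; up to 55 mm above the bench. Origin 12 mm above the bench, under the pawl's pivot; axes parallel to the carousel's: x as the rim moves clockwise, y away from the wheel. The pawl's end face is at x = 60 mm: seated, catch is at x = 60, y = -14 mm here. Not to be touched.
- pawl (a joint): Lift of the spring pawl, a steel finger 60 mm long, rad: 0 dropped in behind a tooth, about 0.12 on a tooth's tip. It drops when the tooth is 2 to 3 mm past its end. The tooth bears firmly on it from 6 N, and is forced above 20 N.
- spray_bottle: Blue spray bottle with white head, 66 mm across and 198 mm high, standing; origin under it. Bystander.
- rest_block: Black rubber rest block 100 x 65 x 22 mm; origin under it. Bystander.
- wrench: Steel open-ended wrench lying on the bench. Bystander.

How it is judged:
By the outcome, as a careful person would: the job done as asked, in the order asked, and still so for the second after the job is handed in, with the robot touching nothing.
It also fails if it takes over 61 s, if anything falls off the work surface, if the arm or the gripper's body presses on something with over 40 N, if the wrist force passes 120 N, or if a joint passes its speed limit or range.

## Working session

There is one attempt and no reset: what is moved stays moved. The work goes in short steps, Python scripts to look and compute and a tool call to move; the robot and the scene stay as the last step left them, time stands still between calls to the robot, and variables do not carry over. Pictures are saved under pics/ and viewed, about 8 in all and at most 12, crops included, and the job is handed in when it is done.

Besides the shell and the picture viewer there is one more tool, called as name(argument=value, ...) on one line, values as JSON. drive_tool: Moves the arm, as the interface text tells. Its arguments: {"type":"object","properties":{"series":{"type":"string"}},"required":["series"]}

```bash
ls; mkdir -p pics
cat > h.py <<'E'
import numpy as np, cv2
from plant import arm
def snap(n,f):
    p,d=arm.camera(n); cv2.imwrite('pics/'+f+'.png',p[:,:,::-1]); np.savez('pics/'+f+'.npz',p=p,d=d); return p,d
def ray(c,u,v,z):
    R=np.array(c['R']);t=np.array(c['t']).ravel(); o=-R.T@t
    r=R.T@np.array([(u-c['cx'])/c['fx'],(v-c['cy'])/c['fy'],1.]); return o+r*(z-o[2])/r[2]
def cloud(c,d):
    v,u=np.mgrid[:d.shape[0],:d.shape[1]]
    X=np.stack([(u-c['cx'])/c['fx']*d,(v-c['cy'])/c['fy']*d,d],-1)
    return (X-np.array(c['t']).ravel())@np.array(c['R'])
def proj(c,X):
    q=np.array(c['R'])@X+np.array(c['t']).ravel(); return q[0]/q[2]*c['fx']+c['cx'],q[1]/q[2]*c['fy']+c['cy']
E
python3 - <<'E'
from h import *
print(arm.observe())
for n in('top','side'): snap(n,n+'0'); c=arm.get_calibration(n); print(n,c,-np.array(c['R']).T@np.array(c['t']).ravel())
E
```

```text
pics
{'clock': 0.0, 'joint_positions': array([67.91789434, 24.93497909,  1.42997286, 90.19005207, -0.66283883,
       64.9734482 , -4.30309523]), 'dq': array([ 0.00904641,  0.1286326 ,  0.10929584, -0.09352297,  0.01365926,
        0.03518213, -0.02207865]), 'tau': array([-1.10009249e-03, -6.67848945e+01,  9.83810909e-01, -3.14468372e+01,
       -6.07266021e-02,  4.28500492e-02,  1.54357290e-04]), 'tool_pos': array([ 174.20377825, -599.68881088,  225.95436028]), 'tool_rot': array([-9.00897180e+01, -9.40671801e-03, -1.63799074e+02]), 'ft_force': array([0.37425263, 1.19139077, 0.58147869]), 'moment': array([-0.02877015, -0.01329006,  0.01702012]), 'finger_gap': 0.9992727881790907}
top {'fx': 485.03343325248704, 'fy': 485.03343325248704, 'cx': 327.9306976950041, 'cy': 207.0499616868351, 'R': array([[-0.07493732, -0.99718708,  0.00152637],
       [-0.97513023,  0.07295944, -0.2092796 ],
       [ 0.20857955, -0.01717126, -0.97785465]]), 't': array([  22.74206627,  537.87250172, 1355.46235711])} [ 243.4782354     6.71021491 1437.97620047]
side {'fx': 380.7968777439614, 'fy': 380.7968777439614, 'cx': 314.3761763539148, 'cy': 199.4651763048681, 'R': array([[-0.99952598, -0.02318785, -0.02025193],
       [ 0.0011136 ,  0.6301544 , -0.77646906],
       [ 0.03076649, -0.77612355, -0.62982987]]), 't': array([ 527.56212139,   83.56038968, 1175.28893094])} [491.05947683 871.74649633 815.79828279]
```

View pics/top0.png

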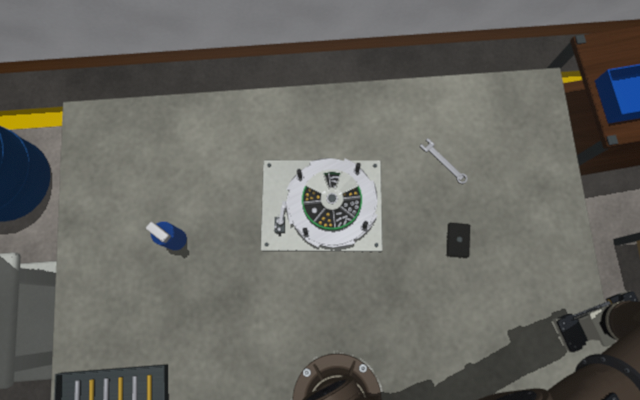

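View pics/side0.png

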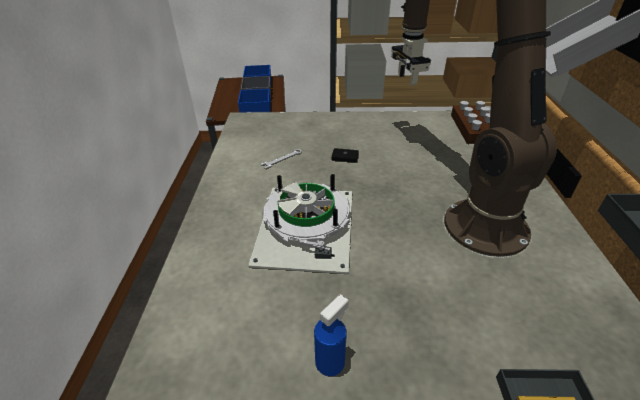

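Top view: axis near (332,198), hood window facing up (+x world), pawl block on the left at (280,224), and a bright button near (314,210) at lower left. The pegs are near (299,174), (358,168), (365,226) and (306,232). The side view agrees with this: pegs at (279,183), (333,181), (335,217) and (276,218).

Run:
```python
from h import *
ct,cs=arm.get_calibration('top'),arm.get_calibration('side')
T=np.load('pics/top0.npz');S=np.load('pics/side0.npz')
def near(c,f,reg,lo,hi,mask=None):
    P=cloud(c,f['d']); m=(P[...,2]>lo)&(P[...,2]<hi)&(f['d']>0)
    m&=(P[...,0]>350)&(P[...,0]<800)&(abs(P[...,1])<250)
    if mask is not None: m&=mask
    n,l,st,ce=cv2.connectedComponentsWithStats(m.astype(np.uint8))
    for i in range(1,n):
        if st[i,4]>3: print(f"  {st[i,4]} px {ce[i].round(1)} world {np.median(P[l==i],0).round(1)}")
for n,c,f in(('top',ct,T),('side',cs,S)):
    print(n); near(c,f,None,106,125)
# green ring
for n,c,f in(('top',ct,T),('side',cs,S)):
    p=f['p'].astype(int); g=((p[...,1]>p[...,0]*1.5+15)&(p[...,1]>p[...,2]*1.5)).astype(np.uint8)
    P=cloud(c,f['d']); q=P[(g>0)&(P[...,2]>79)&(P[...,2]<90)][:,:2]
    A=np.c_[2*q,np.ones(len(q))]; s=np.linalg.lstsq(A,(q**2).sum(1),rcond=None)[0]
    print(n,'ring',len(q),s[:2],np.sqrt(s[2]+s[0]**2+s[1]**2))
im=cv2.resize(T['p'][145:265,250:395,::-1],None,fx=5.4,fy=5,interpolation=cv2.INTER_CUBIC); 
im=cv2.resize(T['p'][150:260,255:390,::-1],None,fx=5,fy=5,interpolation=cv2.INTER_CUBIC); cv2.imwrite('pics/topc.png',im)
for z,u,v in((61,314,210),(115,299,166),):print(ray(ct,u,v,z))
```

```text
top
  19 px [357.4 165.2] world [ 641.2 -108.8  113.6]
  19 px [298.2 171.2] world [635.6  60.1 114.4]
  23 px [364.9 223.2] world [ 472.9 -115.6  113.9]
  21 px [304. 230.] world [466.7  54.4 115.3]
side
  20 px [278.9 177. ] world [ 640.2 -107.2  113. ]
  14 px [332.3 175.5] world [ 472.2 -113.4  115.5]
  23 px [335.3 211.1] world [465.9  58.  114.3]
  23 px [275.2 212. ] world [634.9  64.3 114. ]
top ring 109 [552.80259606 -28.24411838] 83.44807356148048
side ring 216 [553.70816284 -26.66843817] 84.64281426681569
[531.48303561  23.46279951  61.        ]
[650.71490385  56.49295537 115.        ]
```

View pics/topc.png

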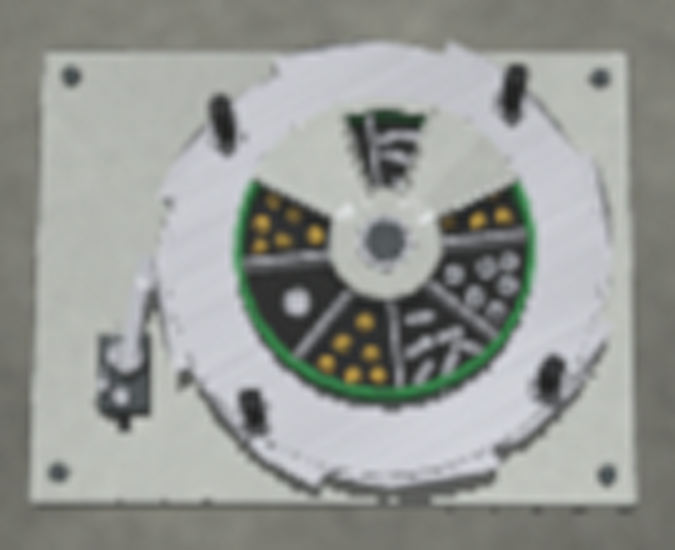

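The crop shows the button in the lower-left compartment, at crop (296,302). The four bolts are at (71,76), (600,78), (58,472) and (607,474), and the pawl points up to a tip near (145,280). The axis is at about (553.7,-26), and peg0 is at (466,56), 137° from world x. I'm setting out toward peg0 while the script works out the base yaw.

Run:
```python
from h import *
c=arm.get_calibration('top')
b=[ray(c,255+(u+.5)/5-.5,150+(v+.5)/5-.5,12) for u,v in((71,76),(600,78),(58,472),(607,474))]
print(np.round(b,1),np.mean(b,0))
for i,j in((2,0),(3,1)): d=b[j]-b[i]; print(np.degrees(np.arctan2(d[1],d[0])),np.linalg.norm(d))
for i,j in((1,0),(3,2)): d=b[j]-b[i]; print(np.degrees(np.arctan2(d[1],d[0]))-90,np.linalg.norm(d))
print(ray(c,255+140/5,150+280/5,44))
```

```text
[[ 693.1  152.4   12. ]
 [ 667.7 -170.7   12. ]
 [ 449.8  172.1   12. ]
 [ 424.4 -151.7   12. ]] [5.58756837e+02 5.22101606e-01 1.20000000e+01]
-4.6407250702728655 244.1124541420055
-4.479309764739842 244.10755802844213
-4.496543912776829 324.0975171779261
-4.495814585846972 324.7852356560034
[553.82171835 113.72360144  44.        ]
```

drive_tool(series="100 0.365 0.82 0 0.823;100 0.365 0.82 0 0.823;100 0.365 0.82 0 0.823;100 0.365 0.82 0 0.823;100 0.365 0.82 0 0.823;100 0.365 0.82 0 0.823;100 0.365 0.82 0 0.823;100 0.365 0.82 0 0.823")

```text
clock: 1.1
tool_pos: [248.0, -434.9, 226.8]
tool_rot: [-90.0, -0.0, -133.4]
ft_force: [-0.0, -0.4, 0.5]
finger_gap: 1.0
```

drive_tool(series="100 0.365 0.82 0 0.823;100 0.365 0.82 0 0.823;100 0.365 0.82 0 0.823;100 0.365 0.82 0 0.823;100 0.365 0.82 0 0.823;100 0.365 0.82 0 0.823;100 0.365 0.82 0 0.823;100 0.365 0.82 0 0.823")

```text
clock: 2.1
tool_pos: [321.0, -270.8, 226.8]
tool_rot: [-90.0, -0.0, -103.2]
ft_force: [-0.3, -0.6, 0.6]
finger_gap: 0.998
```

drive_tool(series="100 0.365 0.82 0 0.823;100 0.365 0.82 0 0.823;100 0.365 0.82 0 0.823;100 0.365 0.82 0 0.823;100 0.365 0.82 0 0.823;100 0.365 0.82 0 0.823;100 0.365 0.82 0 0.823;100 0.365 0.82 0 0.823")

```text
clock: 3.1
tool_pos: [393.9, -106.8, 226.7]
tool_rot: [-90.0, 0.0, -73.0]
ft_force: [0.3, -0.6, 0.0]
finger_gap: 1.0
```

drive_tool(series="100 0.365 0.82 0 0.823;100 0.365 0.82 0 0.823;100 0.365 0.82 0 0.823;100 0.365 0.82 0 0.823;100 0.365 0.82 0 0.823;100 0.365 0.82 0 0.823;100 0.365 0.82 0 0.823;100 0.365 0.82 0 0.823")

```text
clock: 4.1
tool_pos: [467.0, 57.2, 226.7]
tool_rot: [-90.0, -0.0, -42.8]
ft_force: [-0.1, 0.8, 0.8]
finger_gap: 1.001
```

Run:
```python
from h import *
s=arm.observe(); print(s['tool_pos'],s['tool_rot'],s['joint_positions'],s['ft_force'])
p,d=snap('wrist','w1'); c=arm.get_calibration('wrist'); print(c)
from scipy.spatial.transform import Rotation as Ro
R=Ro.from_euler('xyz',s['tool_rot'],degrees=True).as_matrix(); H=np.array(c['hand_eye'])
v,u=np.mgrid[:400,:640]; X=np.stack([(u-c['cx'])/c['fx']*d,(v-c['cy'])/c['fy']*d,d],-1)@H[:3,:3].T+H[:3,3]
P=X@R.T+s['tool_pos']; m=((P[...,2]>106)&(P[...,2]<125)&(d>0)).astype(np.uint8)
n,l,st,ce=cv2.connectedComponentsWithStats(m)
for i in range(1,n):
    if st[i,4]>15: print(st[i,4],ce[i],np.median(P[l==i],0).round(1))
```

```text
[467.0155764   57.15126701 226.72229911] [-8.99954520e+01 -7.43374504e-04 -4.28412651e+01] [ 21.89057475  15.58121718 -42.793564   108.24612076  12.07247125
  60.73465119  21.35529842] [-0.14055176  0.77623804  0.81647601]
{'fx': 347.2371758542758, 'fy': 347.2371758542758, 'cx': 320.5683724043639, 'cy': 198.73123996832368, 'hand_eye': array([[-4.72012204e-04,  9.52271595e-01,  3.05251678e-01,
        -8.24921699e+01],
       [-7.78740575e-04, -3.05251969e-01,  9.52271300e-01,
        -1.58127303e+02],
       [ 9.99999585e-01,  2.11771808e-04,  8.85655184e-04,
         1.81448823e-02],
       [ 0.00000000e+00,  0.00000000e+00,  0.00000000e+00,
         1.00000000e+00]])}
245 [317.4        194.47346939] [465.8  55.2 114.7]
```

View pics/w1.png

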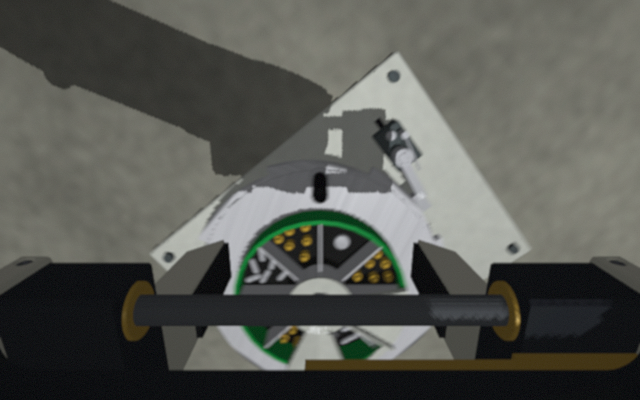

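The peg sits directly under the gripper at (320,187), world (465.8,55.2), top at 114.7 mm. Descend and close.

drive_tool(series="100 -0.04 -0.08 -0.76 0;100 0 0 -0.76 0;100 0 0 -0.76 0;100 0 0 -0.76 0;100 0 0 -0.76 0;100 0 0 -0.76 0;100 0 0 -0.76 0;100 0 0 -0.76 0")

```text
clock: 5.15
tool_pos: [465.7, 54.1, 74.1]
tool_rot: [-90.0, -0.0, -43.0]
ft_force: [0.5, 0.2, 0.7]
finger_gap: 1.004
```

drive_tool(series="60 0 0 0 0;40 0 0 0 0;30 0 0 0 0;20 0 0 0 0;10 0 0 0 0;0 0 0 0 0;0 0 0 0 0;0 0 0 0 0")

```text
clock: 6.15
tool_pos: [465.4, 53.8, 74.7]
tool_rot: [-90.0, 0.0, -43.1]
ft_force: [-0.3, -0.1, -0.8]
finger_gap: 0.182
```

Run:
```python
import numpy as np
C=np.array([553.7,-26.]); r=120.2
a=np.radians(136.9); P=lambda d:C+r*np.array([np.cos(np.radians(d)),np.sin(np.radians(d))])
a=136.9; st=3.0
for i in range(42):
    d=(P(a-st)-P(a))/25; print(i+1,'0 %.3f %.3f 0 -0.654;'%tuple(d),round(a-st,1),P(a-st).round(1)); a-=st
```

```text
1 0 0.177 0.179 0 -0.654; 133.9 [470.4  60.6]
2 0 0.186 0.170 0 -0.654; 130.9 [475.   64.9]
3 0 0.195 0.160 0 -0.654; 127.9 [479.9  68.8]
4 0 0.203 0.149 0 -0.654; 124.9 [484.9  72.6]
5 0 0.210 0.139 0 -0.654; 121.9 [490.2  76. ]
6 0 0.217 0.127 0 -0.654; 118.9 [495.6  79.2]
7 0 0.223 0.116 0 -0.654; 115.9 [501.2  82.1]
8 0 0.229 0.104 0 -0.654; 112.9 [506.9  84.7]
9 0 0.234 0.092 0 -0.654; 109.9 [512.8  87. ]
10 0 0.239 0.079 0 -0.654; 106.9 [518.8  89. ]
11 0 0.243 0.067 0 -0.654; 103.9 [524.8  90.7]
12 0 0.246 0.054 0 -0.654; 100.9 [531.  92.]
13 0 0.248 0.041 0 -0.654; 97.9 [537.2  93.1]
14 0 0.250 0.028 0 -0.654; 94.9 [543.4  93.8]
15 0 0.251 0.015 0 -0.654; 91.9 [549.7  94.1]
16 0 0.252 0.002 0 -0.654; 88.9 [556.   94.2]
17 0 0.251 -0.011 0 -0.654; 85.9 [562.3  93.9]
18 0 0.251 -0.025 0 -0.654; 82.9 [568.6  93.3]
19 0 0.249 -0.038 0 -0.654; 79.9 [574.8  92.3]
20 0 0.247 -0.051 0 -0.654; 76.9 [580.9  91.1]
21 0 0.244 -0.063 0 -0.654; 73.9 [587.   89.5]
22 0 0.240 -0.076 0 -0.654; 70.9 [593.   87.6]
23 0 0.236 -0.089 0 -0.654; 67.9 [598.9  85.4]
24 0 0.231 -0.101 0 -0.654; 64.9 [
[... 158 characters left out ...]
 0.205 -0.147 0 -0.654; 52.9 [626.2  69.9]
29 0 0.197 -0.157 0 -0.654; 49.9 [631.1  65.9]
30 0 0.188 -0.167 0 -0.654; 46.9 [635.8  61.8]
31 0 0.179 -0.177 0 -0.654; 43.9 [640.3  57.3]
32 0 0.170 -0.186 0 -0.654; 40.9 [644.6  52.7]
33 0 0.160 -0.195 0 -0.654; 37.9 [648.5  47.8]
34 0 0.149 -0.203 0 -0.654; 34.9 [652.3  42.8]
35 0 0.139 -0.210 0 -0.654; 31.9 [655.7  37.5]
36 0 0.127 -0.217 0 -0.654; 28.9 [658.9  32.1]
37 0 0.116 -0.223 0 -0.654; 25.9 [661.8  26.5]
38 0 0.104 -0.229 0 -0.654; 22.9 [664.4  20.8]
39 0 0.092 -0.234 0 -0.654; 19.9 [666.7  14.9]
40 0 0.079 -0.239 0 -0.654; 16.9 [668.7   8.9]
41 0 0.067 -0.243 0 -0.654; 13.9 [670.4   2.9]
42 0 0.054 -0.246 0 -0.654; 10.9 [671.7  -3.3]
```

drive_tool(series="0 0.02 0.02 0 0;0 0.177 0.179 0 -0.654;0 0.186 0.170 0 -0.654;0 0.195 0.160 0 -0.654;0 0.203 0.149 0 -0.654;0 0.210 0.139 0 -0.654;0 0.217 0.127 0 -0.654;0 0 0 0 0")

```text
clock: 7.15
tool_pos: [495.3, 77.6, 74.7]
tool_rot: [-90.0, 0.0, -61.0]
ft_force: [-1.9, 0.9, 2.3]
finger_gap: 0.143
```

drive_tool(series="0 0.223 0.116 0 -0.654;0 0.229 0.104 0 -0.654;0 0.234 0.092 0 -0.654;0 0.239 0.079 0 -0.654;0 0.243 0.067 0 -0.654;0 0.246 0.054 0 -0.654;0 0.248 0.041 0 -0.654;0 0.250 0.028 0 -0.654")

```text
clock: 8.15
tool_pos: [542.6, 92.4, 74.7]
tool_rot: [-90.1, 0.0, -85.0]
ft_force: [-4.5, 1.3, 4.2]
finger_gap: 0.148
```

drive_tool(series="0 0.251 0.015 0 -0.654;0 0.252 0.002 0 -0.654;0 0.251 -0.011 0 -0.654;0 0.251 -0.025 0 -0.654;0 0.249 -0.038 0 -0.654;0 0.247 -0.051 0 -0.654;0 0.244 -0.063 0 -0.654;0 0.240 -0.076 0 -0.654")

```text
clock: 9.15
tool_pos: [592.2, 86.9, 74.8]
tool_rot: [-90.1, 0.0, -109.0]
ft_force: [-4.0, 2.3, 4.6]
finger_gap: 0.15
```

drive_tool(series="0 0.236 -0.089 0 -0.654;0 0.231 -0.101 0 -0.654;0 0.225 -0.113 0 -0.654;0 0.219 -0.124 0 -0.654;0 0.212 -0.136 0 -0.654;0 0.205 -0.147 0 -0.654;0 0.197 -0.157 0 -0.654;0 0.188 -0.167 0 -0.654")

```text
clock: 10.15
tool_pos: [636.3, 60.8, 74.8]
tool_rot: [-90.0, 0.1, -133.1]
ft_force: [-1.7, 5.9, 1.8]
finger_gap: 0.147
```

drive_tool(series="0 0.179 -0.177 0 -0.654;0 0.170 -0.186 0 -0.654;0 0.160 -0.195 0 -0.654;0 0.149 -0.203 0 -0.654;0 0.139 -0.210 0 -0.654;0 0.127 -0.217 0 -0.654;0 0.116 -0.223 0 -0.654;0 0 0 0 0")

```text
clock: 11.15
tool_pos: [663.0, 24.6, 74.8]
tool_rot: [-90.0, 0.1, -154.1]
ft_force: [2.3, 4.2, 0.1]
finger_gap: 0.148
```

```bash
cat > m.py <<'E'
from h import *
import sys
s=arm.observe(); C=np.array([553.7,-26]); q=s['tool_pos'][:2]-C
print('tcp polar',np.hypot(*q),np.degrees(np.arctan2(q[1],q[0])),s['ft_force'])
f=sys.argv[1]
for n in('top','side'):
    c=arm.get_calibration(n); p,d=snap(n,n+f); P=cloud(c,d)
    m=((P[...,2]>108)&(P[...,2]<119)&(d>0)&(p.max(2)<90)&(np.hypot(P[...,0]-C[0],P[...,1]-C[1])<135)).astype(np.uint8)
    k,l,st,ce=cv2.connectedComponentsWithStats(m)
    for i in range(1,k):
        if st[i,4]>6: w=np.median(P[l==i],0); e=w[:2]-C; print(n,st[i,4],w.round(1),np.hypot(*e).round(1),np.degrees(np.arctan2(e[1],e[0])).round(1))
E
python3 m.py 2
```

```text
tcp polar 120.39760328659722 24.847549042176873 [2.29894253 4.23350948 0.14132084]
top 14 [ 604.6 -136.4  113.2] 121.6 -65.2
top 15 [501.6  79.3 115.8] 117.5 116.3
side 16 [ 604.3 -132.4  113.4] 117.8 -64.5
side 16 [444.9 -77.3 114.6] 120.2 -154.8
side 22 [502.4  83.9 113.9] 121.3 115.0
```

drive_tool(series="0 0.104 -0.229 0 -0.654;0 0.092 -0.234 0 -0.654;0 0.079 -0.239 0 -0.654;0 0.067 -0.243 0 -0.654;0 0 0 0 0;0 0 0 0 0;0 0 0 0 0;0 0 0 0 0")

```text
clock: 12.25
tool_pos: [671.7, -0.1, 74.9]
tool_rot: [-89.9, 0.1, -166.1]
ft_force: [4.5, 1.5, -1.8]
finger_gap: 0.144
```

```bash
python3 m.py 3
python3 - <<'E'
from h import *
a=np.load('pics/top3.npz')['p'][150:260,255:390,::-1]
cv2.imwrite('pics/c3.png',cv2.resize(a,None,fx=5,fy=5,interpolation=cv2.INTER_CUBIC))
E
```

```text
tcp polar 120.81865938954073 12.397605553136598 [ 4.52967536  1.51996887 -1.75103884]
top 14 [ 580.1 -145.   113.8] 121.9 -77.5
top 14 [525.4  88.1 114.4] 117.5 103.9
side 15 [ 581.1 -141.2  114. ] 118.4 -76.6
side 19 [436.7 -53.1 114.7] 120.1 -166.9
side 20 [527.   92.8 114.7] 121.8 102.7
```

View pics/c3.png

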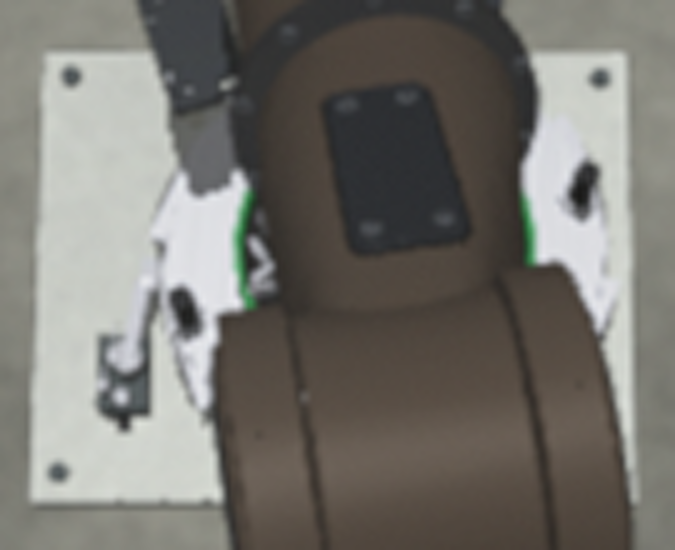

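The arm covers the window and peg0. The pawl at (150,290) and a tooth step just past it at (158,240) are visible, so the wheel is about 5° past the seat and the click should have happened. Next I draw back slowly, watching the force.

drive_tool(series="0 -0.009 0.036 0 0.095;0 -0.009 0.036 0 0.095;0 -0.009 0.036 0 0.095;0 -0.009 0.036 0 0.095;0 -0.009 0.036 0 0.095;0 -0.009 0.036 0 0.095;0 0 0 0 0;0 0 0 0 0")

```text
clock: 13.35
tool_pos: [670.4, 5.0, 74.9]
tool_rot: [-89.9, 0.1, -163.5]
ft_force: [4.9, 0.4, -2.6]
finger_gap: 0.145
```

```bash
cat > f.py <<'E'
from h import *
s=arm.observe(); q=s['tool_pos'][:2]-np.array([553.7,-26]); a=np.arctan2(q[1],q[0])
f=s['ft_force']; print(s['tool_pos'].round(2),np.hypot(*q).round(1),np.degrees(a).round(2),f.round(1),'tangential acw %.1f radial %.1f'%(-f[0]*np.sin(a)+f[1]*np.cos(a),f[0]*np.cos(a)+f[1]*np.sin(a)))
E
python3 f.py
```

```text
[670.35   5.01  74.87] 120.7 14.89 [ 4.9  0.4 -2.6] tangential acw -0.9 radial 4.9
```

drive_tool(series="0 -0.004 0.016 0 0.04;0 -0.004 0.016 0 0.04;0 -0.004 0.016 0 0.04;0 0 0 0 0;0 0 0 0 0;0 0 0 0 0;0 0 0 0 0;0 0 0 0 0")

```text
clock: 14.35
tool_pos: [670.0, 6.1, 74.9]
tool_rot: [-89.9, 0.1, -162.9]
ft_force: [5.0, 1.1, -2.7]
finger_gap: 0.146
```

drive_tool(series="0 -0.004 0.016 0 0.04;0 -0.004 0.016 0 0.04;0 -0.004 0.016 0 0.04;0 0 0 0 0;0 0 0 0 0;0 0 0 0 0;0 0 0 0 0;0 0 0 0 0")

```text
clock: 15.35
tool_pos: [669.7, 7.4, 74.9]
tool_rot: [-89.9, 0.1, -162.4]
ft_force: [4.6, 0.8, -1.2]
finger_gap: 0.144
```

drive_tool(series="0 -0.004 0.016 0 0.04;0 -0.004 0.016 0 0.04;0 -0.004 0.016 0 0.04;0 0 0 0 0;0 0 0 0 0;0 0 0 0 0;0 0 0 0 0;0 0 0 0 0")

```text
clock: 16.35
tool_pos: [669.3, 8.7, 74.9]
tool_rot: [-89.9, 0.1, -161.8]
ft_force: [5.4, -0.4, -1.4]
finger_gap: 0.147
```

drive_tool(series="0 -0.004 0.016 0 0.04;0 -0.004 0.016 0 0.04;0 -0.004 0.016 0 0.04;0 0 0 0 0;0 0 0 0 0;0 0 0 0 0;0 0 0 0 0;0 0 0 0 0")

```text
clock: 17.35
tool_pos: [669.2, 8.8, 74.9]
tool_rot: [-89.8, 0.1, -161.3]
ft_force: [5.8, -2.1, -2.2]
finger_gap: 0.146
```

```bash
python3 f.py
```

```text
[669.23   8.8   74.9 ] 120.7 16.76 [ 5.8 -2.1 -2.2] tangential acw -3.7 radial 4.9
```

The tool has stopped at 16.8° (about +0.02 rad), so the tooth is on the pawl. Next I build up the force.

drive_tool(series="0 -0.008 0.026 0 0;0 -0.008 0.026 0 0;0 -0.008 0.026 0 0;0 0 0 0 0;0 0 0 0 0;0 0 0 0 0;0 0 0 0 0;0 0 0 0 0")

```text
clock: 18.35
tool_pos: [669.2, 8.9, 74.9]
tool_rot: [-89.7, 0.1, -161.4]
ft_force: [8.2, -6.8, -4.3]
finger_gap: 0.146
```

```bash
python3 f.py
```

```text
[669.19   8.86  74.89] 120.6 16.79 [ 8.2 -6.8 -4.3] tangential acw -8.9 radial 5.9
```

drive_tool(series="0 -0.009 0.030 0 0;0 -0.009 0.030 0 0;0 -0.009 0.030 0 0;0 0 0 0 0;0 0 0 0 0;0 0 0 0 0;0 0 0 0 0;0 0 0 0 0")

```text
clock: 19.35
tool_pos: [669.1, 8.9, 74.9]
tool_rot: [-89.6, 0.1, -161.5]
ft_force: [11.2, -10.4, -5.7]
finger_gap: 0.146
```

```bash
python3 f.py
```

```text
[669.14   8.92  74.93] 120.6 16.83 [ 11.2 -10.4  -5.7] tangential acw -13.2 radial 7.8
```

About 13 N at the peg gives roughly 9.5–10 N at the tooth, which is firm but well below forced. Let go.

drive_tool(series="18 0 0 0 0;22 0 0 0 0;30 0 0 0 0;40 0 0 0 0;50 0 0 0 0;50 0 0 0 0;50 0 0 0 0;50 0 0 0 0")

```text
clock: 20.35
tool_pos: [666.6, 15.4, 74.8]
tool_rot: [-90.0, 0.0, -161.2]
ft_force: [0.3, 0.3, -0.3]
finger_gap: 0.499
```

```bash
python3 f.py
```

```text
[666.56  15.44  74.76] 120.2 20.16 [ 0.3  0.3 -0.3] tangential acw 0.2 radial 0.4
```

drive_tool(series="50 0 0 0.8 0;50 0 0 0.8 0;50 0 0 0.8 0;50 0 0 0.8 0;50 0 0 0.8 0;50 0 0 0.8 0;50 0 0 0.8 0;50 0 0 0.8 0")

```text
clock: 21.35
tool_pos: [666.4, 15.4, 235.4]
tool_rot: [-90.0, -0.0, -161.2]
ft_force: [0.0, -0.1, 0.4]
finger_gap: 0.499
```

drive_tool(series="50 -0.6 -1 0 0;50 -0.6 -1 0 0;50 -0.6 -1 0 0;50 -0.6 -1 0 0;50 -0.6 -1 0 0;50 -0.6 -1 0 0;50 -0.6 -1 0 0;50 -0.6 -1 0 0")

```text
clock: 22.35
tool_pos: [546.0, -185.3, 234.8]
tool_rot: [-90.0, 0.0, -161.2]
ft_force: [-0.6, -0.3, 0.2]
finger_gap: 0.499
```

drive_tool(series="50 -0.4 -1 0 0;50 -0.4 -1 0 0;50 -0.4 -1 0 0;50 -0.4 -1 0 0;50 -0.4 -1 0 0;50 -0.4 -1 0 0;50 0 0 0 0;50 0 0 0 0")

```text
clock: 23.35
tool_pos: [486.9, -333.7, 234.7]
tool_rot: [-90.0, 0.0, -161.1]
ft_force: [0.4, 0.8, 0.1]
finger_gap: 0.498
```

```bash
python3 m.py 4
python3 - <<'E'
from h import *
a=np.load('pics/top4.npz')['p'][150:260,255:390,::-1]
cv2.imwrite('pics/c4.png',cv2.resize(a,None,fx=5,fy=5,interpolation=cv2.INTER_CUBIC))
E
```

```text
tcp polar 314.88229780806165 -102.2450590012945 [0.37469252 0.83259937 0.13426755]
top 16 [667.3   7.4 113.2] 118.4 16.4
top 15 [ 588.9 -142.9  113.5] 122.1 -73.2
top 14 [516.6  84.9 112.4] 116.9 108.5
top 14 [437.4 -64.1 112.5] 122.3 -161.9
side 16 [ 589.9 -138.6  113.7] 118.3 -72.2
side 16 [439.3 -61.1 114. ] 119.7 -162.9
side 18 [667.   11.7 114.5] 119.4 18.4
side 23 [516.2  88.8 113.9] 120.8 108.1
```

View pics/c4.png

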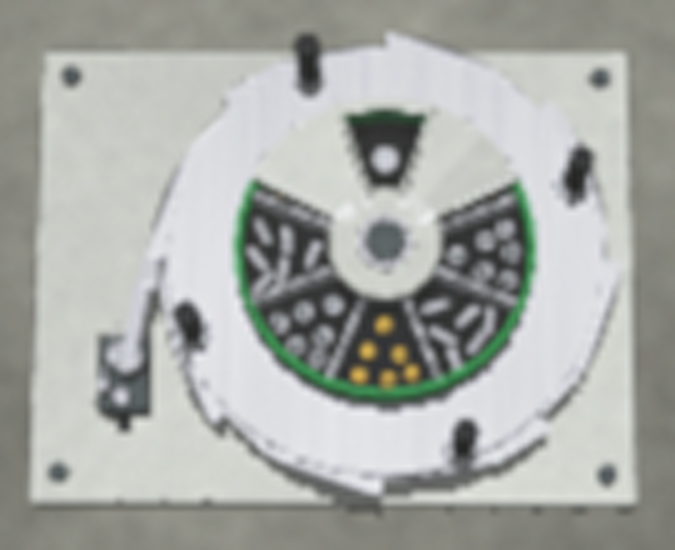

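The window shows the button centred at (385,158), and the tooth rests against the pawl's end at (155,260). The arm is well clear.

```bash
python3 -c "
from plant import arm
print(arm.sign_off())"
```

```text
the job is handed in; nothing more can be done
None
```

The marked, empty compartment now stands in the hood's window with its tooth resting on the pawl, and the job is handed in at about 23.5 s. No verdict was reported.

- **What I did:** I gripped peg0, turned the wheel about 124° clockwise to roughly 5° past the seat, then drew it back slowly. The tool stopped dead at about 16.8° on peg0's angle, which is the tooth meeting the pawl. I then built up about 13 N at the peg (roughly 9.5 N at the tooth), opened the fingers and moved clear.
- **Last picture:** The button is centred in the window and the tooth sits against the pawl's end. Nothing lying around was touched.
- **Seated angle:** The four pegs give about 0.4° (0.01 rad) past zero, and the stopped tool gave about 1.2° (0.02 rad). They differ by under 1°, which is within camera calibration error, and both are inside 0.05.
- **Not checked directly:** I inferred the pawl's click from the hard stop on drawing back and from the picture, since its lift is not measured. The tooth force is worked out from the wrist reading, not measured. That reading also showed a radial force of about 8 N on the peg before I let go, and near zero after.

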